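Thread cones from the delivery board to the machine's cone rack

ROBOT

A 7-joint arm with a two-finger parallel gripper is mounted at the origin on the work surface. World frame = base frame: x ahead of the robot, y to its left, z up, the work surface at z = 0. Lengths are in mm, angles in degrees, forces in N, time in s.
With the tool pointing down it reaches from about 425 to 875 mm from the base axis. Payload 8.4 kg.
Tool frame: the origin (TCP) lies at the very end of the fingers, on their centre line; the grasp point (between the pads) lies 19 mm behind it (r.tcp_to_grasp is the distance from the TCP to the grasp point, in mm); y points along the fingers, x is the direction in which the jaws open and shut, and the axes are right-handed (so a half turn about y gives the same grasp; the last joint's range is limited). The gripper opens to 87 mm and grips with 3 to 60 N. Pads are 19 mm wide; open, the fingers measure 117 mm over their backs; the gripper's body (75 mm by 190 mm) begins 51 mm behind the grasp point.
Start: joints at [58.029, 19.091, 2.286, 83.961, -0.768, 76.965, -3.352], TCP at [287.841, -582.76, 193.346] pointing down, gripper open.
Joint ranges: [-147.57, 147.57], [-21.85, 119.76], [-74.77, 79.35], [14.55, 137.4], [-85.83, 265.84], [4.83, 119.75], [-152.11, 152.11]. Speed limits (degrees/s): [127.2, 127.2, 159.86, 159.86, 180, 180, 180].

INTERFACE

Orientations are given as [roll, pitch, yaw] about the fixed x, y, z axes, in that order (R = Rz(yaw) Ry(pitch) Rx(roll)).
In Python, from station import r gives the robot as it stands.
- The arm moves only by the tool arm_command, never from a script. Its argument "commands" is a list of rows, each an object of numbers: "x", "y", "z": the shift along the tool's x, y, z scaled (see below); "ax", "ay", "az": the turn, a rotation vector about the tool's x, y, z scaled (see below); "jaw": the gripper command: -1 is fully open, 1 is shut, values between are in proportion. A call has 1 to 10 rows; each row shifts and turns the pose as measured when the row begins, along the tool's axes as they then stand; what a row does not reach is not made up. The controller multiplies each number of a shift by 2.5 cm and each number of a turn by 0.15 rad. A row lasts 1/8 s, in which the tool goes at most 62.5 mm and 10.7 degrees, less where a joint would pass 70% of its speed; a pose out of reach is approached as far as the arm can. A call with a number of a shift or a turn outside -1 to 1 is refused whole. A call with a gripper value outside its range is refused whole. The fingers move at their own pace and stop on an object; "grip_force" is the grip in N (left out, the last holds). Time passes only in rows, so rows that do not move let the fingers close. It gives the time, the measured TCP pose, the force and the opening at its end, in the units of the state.
- r.sense(): the state, without advancing time (a new reading comes with each control period).
- r.snapshot(name): name is "side" or "top" or "wrist"; returns a dict with "pixels" (420x560x3 uint8, red, green, blue), "mtx" (3x3 intrinsics, pixels), "extrinsics" (4x4, takes a point from world to camera coordinates); the wrist camera has in their place "T_tool_cam" (4x4, takes a point from camera to tool coordinates, whose origin is the TCP and whose axes are the tool frame's). Camera axes: x right, y down, z forward; pixel columns grow to the right and rows downward; lengths in mm; the calibration is good to about 2 mm. The wrist camera is an equidistant fisheye: a pixel r from the principal point sees the ray r / f radians off the axis. A picture is of the moment at which its call begins: read the wrist's pose just before it. There is no depth.
- r.hand_in(): hands the job in, once; it reports no verdict.
The state is a dict: "time_s": time; "q": joint angles; "joint_vel": joint speeds; "effort": joint torques, N m; "eef_pos": TCP position; "ee_rot": TCP orientation; "wrist_force": force on the tool from outside, world axes, zero at the start; "wrist_torque": the same for the moment, N m; "width": finger opening in mm.
Only numpy, scipy, OpenCV 4.12 (cv2) and the standard library are available. Lean on these libraries where they do the work, as an engineer would, in place of code of your own. Each camera call takes 0.05 s, during which the arm holds its last target.

TASK

Load the overlock's grey cone rack for the next job: move the red, yellow, green and blue thread cones from the plywood board to the rack so that they stand in the same order as the bobbins already set out there, each cone on the pin beside the two bobbins of its own colour. Lower each cone over its pin until it stands upright and fully down on the pad (do not drop it), and let go. Leave the white cone on the board and the black cone on the rack as they are.

Things in the scene. Friction and masses are not known exactly. Their poses are not given: they have to be found in the camera images.
- cone_red: red thread cone, loose, 63 to 126 g, on a pin of the plywood board at the start. 100 mm high; round, 56 mm wide at the foot, tapering evenly to 44 mm at 90 mm height, above that only the core's 22 mm nose. Open from below (bore 31 mm wide at the foot, 20 mm at 90 mm), so it slips loosely over a pin. Origin: centre of the foot; z up its axis.
- cone_yellow: yellow thread cone, loose, 63 to 126 g, on a pin of the plywood board at the start. 100 mm high; round, 56 mm wide at the foot, tapering evenly to 44 mm at 90 mm height, above that only the core's 22 mm nose. Open from below (bore 31 mm wide at the foot, 20 mm at 90 mm), so it slips loosely over a pin. Origin: centre of the foot; z up its axis.
- cone_green: green thread cone, loose, 63 to 126 g, on a pin of the plywood board at the start. 100 mm high; round, 56 mm wide at the foot, tapering evenly to 44 mm at 90 mm height, above that only the core's 22 mm nose. Open from below (bore 31 mm wide at the foot, 20 mm at 90 mm), so it slips loosely over a pin. Origin: centre of the foot; z up its axis.
- cone_blue: blue thread cone, loose, 63 to 126 g, on a pin of the plywood board at the start. 100 mm high; round, 56 mm wide at the foot, tapering evenly to 44 mm at 90 mm height, above that only the core's 22 mm nose. Open from below (bore 31 mm wide at the foot, 20 mm at 90 mm), so it slips loosely over a pin. Origin: centre of the foot; z up its axis.
- place_red: place for the red cone on the grey rack, fixed: plate with a black rubber pad (62 mm wide, top 8 mm above origin) and a steel pin (6 mm thick, 45 mm above pad), empty at start; two red bobbins (30 mm wide, tops 20 mm above origin) at x 60, y +-19.5 mm. Origin: on the pin axis under the plate, 10 mm above the table; z up, y along the rack, x from pin to bobbins.
- place_yellow: place for the yellow cone on the grey rack, fixed: plate with a black rubber pad (62 mm wide, top 8 mm above origin) and a steel pin (6 mm thick, 45 mm above pad), empty at start; two yellow bobbins (30 mm wide, tops 20 mm above origin) at x 60, y +-19.5 mm. Origin: on the pin axis under the plate, 10 mm above the table; z up, y along the rack, x from pin to bobbins.
- place_green: place for the green cone on the grey rack, fixed: plate with a black rubber pad (62 mm wide, top 8 mm above origin) and a steel pin (6 mm thick, 45 mm above pad), empty at start; two green bobbins (30 mm wide, tops 20 mm above origin) at x 60, y +-19.5 mm. Origin: on the pin axis under the plate, 10 mm above the table; z up, y along the rack, x from pin to bobbins.
- place_blue: place for the blue cone on the grey rack, fixed: plate with a black rubber pad (62 mm wide, top 8 mm above origin) and a steel pin (6 mm thick, 45 mm above pad), empty at start; two blue bobbins (30 mm wide, tops 20 mm above origin) at x 60, y +-19.5 mm. Origin: on the pin axis under the plate, 10 mm above the table; z up, y along the rack, x from pin to bobbins.
- cone_white: white thread cone, same size and shape, loose; it stays on the plywood board (92 x 440 mm, top 18 mm above the table), which has five pins in one row, 84 mm apart, 6 mm thick, 45 mm high above the board. All five are taken at the start, by the four coloured cones and this one, in any order. Origin: centre of the foot; z up.
- cone_black: black thread cone, same size and shape, loose; it already stands on the grey rack beside two black bobbins and stays there. The rack's five pins stand in one row, 84 mm apart, in any order: this one and the four empty places. Cheeks at the rack's ends are 36 mm high. Origin: centre of the foot; z up.

How it is judged:
By the outcome, as a careful person would: the job done as asked, in the order asked, and still so for the second after the job is handed in, with the robot touching nothing.
It also fails if it takes over 90 s, if anything falls off the work surface, if the arm or the gripper's body presses on something with over 40 N, if the wrist force passes 120 N, or if a joint passes its speed limit or range.

## Working session

There is one attempt and no reset: what is moved stays moved. The work goes in short steps, Python scripts to look and compute and a tool call to move; the robot and the scene stay as the last step left them, time stands still between calls to the robot, and variables do not carry over. Pictures are saved under pics/ and viewed, and the job is handed in when it is done.

Besides the shell and the picture viewer there is one more tool, called after "Call:" in YAML: its name, and indented under it one key for each argument. arm_command: Moves the arm, as the interface text tells. Its arguments: {"type":"object","properties":{"commands":{"type":"array"},"grip_force":{"type":"number"}},"required":["commands"]}

```bash
mkdir -p pics; ls; python3 - <<'E'
from station import r
import cv2,pickle,numpy as np
s=r.sense();print(s)
for n in("side","top","wrist"):
    d=r.snapshot(n);pickle.dump(d,open(f"pics/{n}0.pkl","wb"));cv2.imwrite(f"pics/{n}0.png",d["pixels"][...,::-1])
    print(n,{k:np.round(v,3).tolist() for k,v in d.items() if k!="pixels"})
E
```

```text
pics
{'time_s': 0.0, 'q': array([58.02816392, 19.13038172,  2.2862028 , 84.01372338, -0.76790065,
       76.96583431, -3.35358233]), 'joint_vel': array([ 0.02497855,  0.04987385, -0.00754952, -0.01005687,  0.0455957 ,
        0.01969289,  0.00327372]), 'effort': array([-1.01578905e-04, -6.56369090e+01,  1.33490000e+00, -4.03795803e+01,
       -5.97206340e-02,  4.49205050e-02,  2.24190044e-04]), 'eef_pos': array([ 287.58909231, -582.31285863,  192.45248903]), 'ee_rot': array([-90.00676275,   0.09444175, -63.7162559 ]), 'wrist_force': array([ 0.48260563,  0.68104098, -0.25618495]), 'wrist_torque': array([-0.00294473, -0.04520877, -0.01889663]), 'width': 87.33534022479641}
side {'mtx': [[397.526, 0.0, 278.221], [0.0, 397.526, 213.285], [0.0, 0.0, 1.0]], 'extrinsics': [[-0.899, -0.437, 0.003, 478.442], [-0.274, 0.559, -0.783, 189.711], [0.34, -0.705, -0.622, 602.005], [0.0, 0.0, 0.0, 1.0]]}
top {'mtx': [[434.644, 0.0, 277.271], [0.0, 434.644, 212.213], [0.0, 0.0, 1.0]], 'extrinsics': [[-0.012, -1.0, -0.007, 5.906], [-0.997, 0.013, -0.081, 538.407], [0.081, 0.006, -0.997, 799.29], [0.0, 0.0, 0.0, 1.0]]}
wrist {'mtx': [[325.192, 0.0, 276.564], [0.0, 325.192, 206.59], [0.0, 0.0, 1.0]], 'T_tool_cam': [[1.0, 0.0, -0.001, 0.885], [0.001, -0.284, 0.959, -191.145], [0.0, -0.959, -0.284, 77.325], [0.0, 0.0, 0.0, 1.0]]}
```

View pics/side0.png

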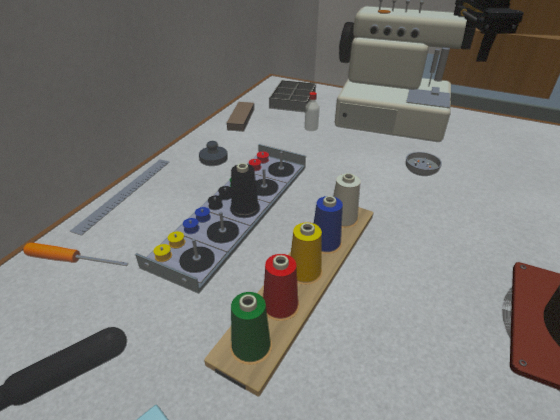

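View pics/top0.png

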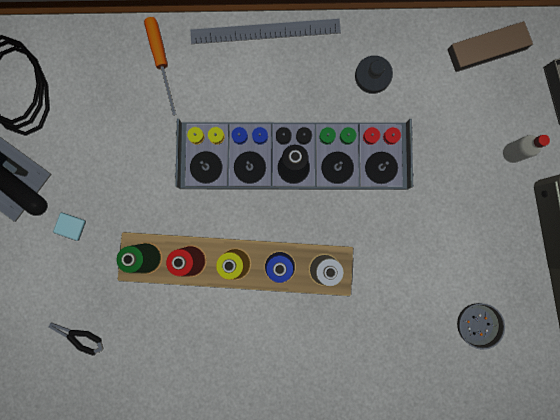

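View pics/wrist0.png

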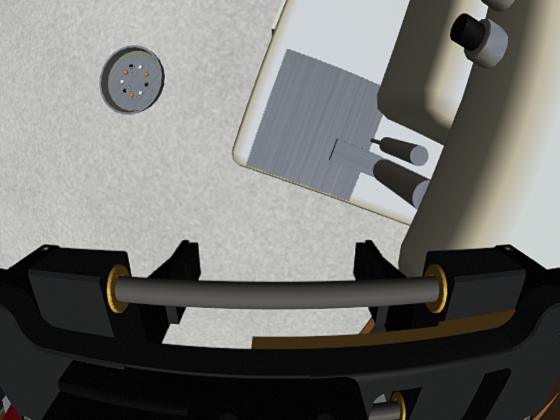

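```bash
cat > h.py <<'E'
import numpy as np,cv2,pickle
def ray(d,uv,z):
    E=d["extrinsics"];K=d["mtx"];R=E[:3,:3];t=E[:3,3]
    c=-R.T@t; v=R.T@np.linalg.solve(K,[uv[0],uv[1],1.]); return c+v*(z-c[2])/v[2]
def proj(d,p):
    E=d["extrinsics"];q=E[:3,:3]@np.asarray(p,float)+E[:3,3];q=d["mtx"]@q;return q[:2]/q[2]
E
python3 - <<'E'
from h import *
for n,(x0,y0,x1,y1) in {"top":(110,110,420,300),"side":(130,140,390,390)}.items():
    d=pickle.load(open(f"pics/{n}0.pkl","rb"));im=d["pixels"][...,::-1]
    c=im[y0:y1,x0:x1];f=min(800/c.shape[1],600/c.shape[0]);cv2.imwrite(f"pics/{n}_crop.png",cv2.resize(c,None,fx=f,fy=f,interpolation=cv2.INTER_CUBIC));print(n,f)
d=pickle.load(open("pics/top0.pkl","rb"))
# noses: bright ring at z=118
hsv=cv2.cvtColor(d["pixels"],cv2.COLOR_RGB2HSV)
E
```

```text
top 2.5806451612903225
side 2.4
```

View pics/top_crop.png

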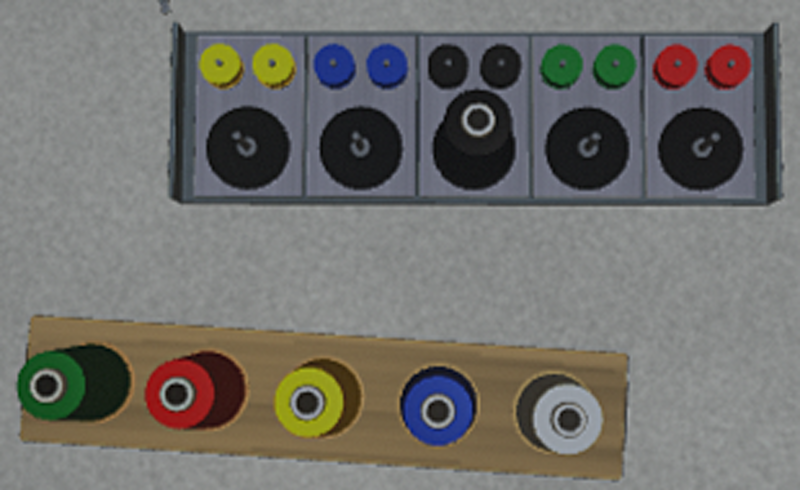

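View pics/side_crop.png

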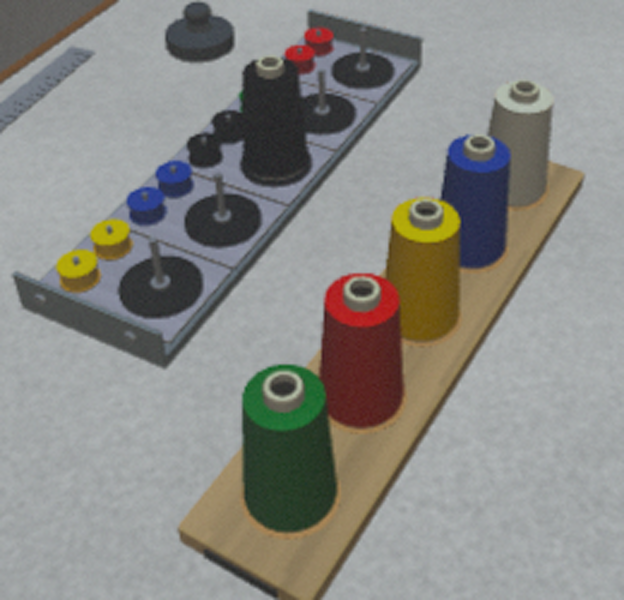

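```bash
cat > meas.py <<'E'
from h import *
d=pickle.load(open("pics/top0.pkl","rb"));s=pickle.load(open("pics/side0.pkl","rb"))
def C(u,v,f,x0,y0):return np.array([(u+.5)/f+x0-.5,(v+.5)/f+y0-.5])
ft=2.5806451
T={n:C(u,v,ft,110,110) for n,u,v in[("green",46,385),("red",176,394),("yellow",307,403),("blue",437,411),("white",568,419)]}
S={n:C(u,v,2.4,130,140) for n,u,v in[("green",284,383),("red",362,288),("yellow",426,210),("blue",480,145),("white",526,87)]}
def tri(a,b):
    A=[];B=[]
    for dd,uv in((d,a),(s,b)):
        P=dd["mtx"]@dd["extrinsics"][:3]
        for i in(0,1):
            q=uv[i]*P[2]-P[i];A.append(q[:3]);B.append(-q[3])
    return np.linalg.lstsq(np.array(A),np.array(B),rcond=None)[0]
g=d["pixels"].astype(np.uint8)
for n in T:
    a=ray(d,T[n],118);b=ray(s,S[n],118);print(n,T[n].round(1),a.round(1)[:2],b.round(1)[:2],tri(T[n],S[n]).round(1))
# pads
gray=cv2.cvtColor(g,cv2.COLOR_RGB2GRAY);m=((gray<60)*255).astype(np.uint8)
k=cv2.morphologyEx(m,cv2.MORPH_CLOSE,np.ones((7,7),np.uint8))
cs,_=cv2.findContours(k,cv2.RETR_EXTERNAL,cv2.CHAIN_APPROX_NONE)
for c in cs:
    if 500<cv2.contourArea(c)<2000 and 130<c[:,0,1].mean()<200:
        e=cv2.fitEllipse(cv2.convexHull(c));print(np.round(e[0],1),np.round(e[1],1),ray(d,e[0],18).round(1))
for u,v in((239,136),(354,136),(596,136),(708,138)): # pin tips
    print("tip",ray(d,C(u,v,ft,110,110),63).round(1))
for u,v in((158,284),(222,216),(326,110),(362,69)): # side pad centres
    print("sidepad",ray(s,C(u,v,2.4,130,140),18).round(1))
for u,v in((155,243),(219,176),(321,72),(363,29)): print("sidetip",ray(s,C(u,v,2.4,130,140),63).round(1))
E
python3 meas.py
```

```text
green [127.5 258.9] [456.3 247.5] [455.5 246.8] [455.9 247.2 118.3]
red [177.9 262.4] [449.5 163.9] [448.8 164.4] [449.3 163.9 117.4]
yellow [228.7 265.9] [442.8  79.8] [442.2  81.9] [442.8  80.1 116.4]
blue [279. 269.] [436.7  -3.3] [435.2  -0.6] [436.3  -3.4 115.8]
white [329.8 272.1] [430.6 -86.9] [429.3 -87.1] [430.  -87.1 117.9]
[381.  167.2] [31.7 32.3] [ 622.4 -200.3   18. ]
[337.1 167.1] [31.7 32. ] [ 623.8 -116.4   18. ]
[205.7 168.3] [31.1 35.8] [624.9 135.   18. ]
[ 16.7 185.8] [36.3 80.5] [596.  497.5  18. ]
tip [627.5 133.6  63. ]
tip [626.4  52.7  63. ]
tip [ 624. -117.   63.]
tip [ 621.5 -195.3   63. ]
sidepad [629.  137.3  18. ]
sidepad [627.7  50.8  18. ]
sidepad [ 621.7 -119.8   18. ]
sidepad [ 622.6 -198.9   18. ]
sidetip [623.4 139.2  63. ]
sidetip [623.8  54.3  63. ]
sidetip [ 622.5 -113.2   63. ]
sidetip [ 622.  -199.1   63. ]
```

Call:
arm_command:
  commands:
    - {"x": -0.74, "z": 0.67, "ay": -1, "jaw": -1}
    - {"x": -0.63, "z": 0.77, "ay": -1, "jaw": -1}
    - {"x": -0.5, "z": 0.86, "ay": -1, "jaw": -1}
    - {"x": -0.38, "z": 0.92, "ay": -1, "jaw": -1}
    - {"x": -0.23, "z": 0.97, "ay": -1, "jaw": -1}
    - {"x": -0.1, "z": 1, "ay": -1, "jaw": -1}
    - {"x": 0.06, "z": 1, "ay": -1, "jaw": -1}
  grip_force: 20

```text
$.commands[0]: bad value
```

Call:
arm_command:
  commands:
    - {"x": -0.74, "y": 0, "z": 0.67, "ax": 0, "ay": -1, "az": 0, "jaw": -1}
    - {"x": -0.63, "y": 0, "z": 0.77, "ax": 0, "ay": -1, "az": 0, "jaw": -1}
    - {"x": -0.5, "y": 0, "z": 0.86, "ax": 0, "ay": -1, "az": 0, "jaw": -1}
    - {"x": -0.38, "y": 0, "z": 0.92, "ax": 0, "ay": -1, "az": 0, "jaw": -1}
    - {"x": -0.23, "y": 0, "z": 0.97, "ax": 0, "ay": -1, "az": 0, "jaw": -1}
    - {"x": -0.1, "y": 0, "z": 1, "ax": 0, "ay": -1, "az": 0, "jaw": -1}
    - {"x": 0.06, "y": 0, "z": 1, "ax": 0, "ay": -1, "az": 0, "jaw": -1}
  grip_force: 20

```text
time_s: 1.02
eef_pos: [332.0, -409.1, 190.1]
ee_rot: [-89.8, 0.2, -1.8]
wrist_force: [0.6, -0.4, 1.0]
width: 86.8
```

Call:
arm_command:
  commands:
    - {"x": 0.4, "y": 0, "z": 1, "ax": 0, "ay": -0.2, "az": 0, "jaw": -1}
    - {"x": 0.4, "y": -0.01, "z": 1, "ax": 0, "ay": 0, "az": 0, "jaw": -1}
    - {"x": 0.4, "y": -0.01, "z": 1, "ax": 0, "ay": 0, "az": 0, "jaw": -1}
    - {"x": 0.4, "y": -0.01, "z": 1, "ax": 0, "ay": 0, "az": 0, "jaw": -1}
    - {"x": 0.4, "y": -0.01, "z": 1, "ax": 0, "ay": 0, "az": 0, "jaw": -1}
    - {"x": 0.4, "y": -0.01, "z": 1, "ax": 0, "ay": 0, "az": 0, "jaw": -1}
    - {"x": 0.4, "y": -0.01, "z": 1, "ax": 0, "ay": 0, "az": 0, "jaw": -1}
    - {"x": 0.4, "y": -0.01, "z": 1, "ax": 0, "ay": 0, "az": 0, "jaw": -1}
    - {"x": 0.4, "y": -0.01, "z": 1, "ax": 0, "ay": 0, "az": 0, "jaw": -1}
    - {"x": 0.4, "y": -0.01, "z": 1, "ax": 0, "ay": 0, "az": 0, "jaw": -1}

```text
time_s: 2.28
eef_pos: [440.3, -146.4, 192.5]
ee_rot: [-89.8, 0.2, -1.5]
wrist_force: [1.2, -0.2, 0.1]
width: 87.1
```

Call:
arm_command:
  commands:
    - {"x": 0, "y": 0.2, "z": 1, "ax": 0, "ay": -0.2, "az": 0, "jaw": -1}
    - {"x": 0, "y": 0.2, "z": 1, "ax": 0, "ay": 0, "az": 0, "jaw": -1}
    - {"x": -0.1, "y": 0.2, "z": 1, "ax": 0, "ay": 0, "az": 0, "jaw": -1}
    - {"x": -0.1, "y": 0.2, "z": 1, "ax": 0, "ay": 0, "az": 0, "jaw": -1}
    - {"x": -0.1, "y": 0.2, "z": 1, "ax": 0, "ay": 0, "az": 0, "jaw": -1}
    - {"x": 0, "y": 0.2, "z": 0.6, "ax": 0, "ay": 0, "az": 0, "jaw": -1}
    - {"x": 0, "y": 0, "z": 0, "ax": 0, "ay": 0, "az": 0, "jaw": -1}

```text
time_s: 3.15
eef_pos: [429.1, 4.4, 159.8]
ee_rot: [-89.8, 0.4, 0.4]
wrist_force: [-0.4, -1.2, -0.7]
width: 86.8
```

```bash
python3 - <<'E'
from station import r
import cv2,pickle
s=r.sense();print(s["eef_pos"],s["ee_rot"],s["q"])
for n in("side","wrist"):
    d=r.snapshot(n);pickle.dump((s,d),open(f"pics/{n}1.pkl","wb"));cv2.imwrite(f"pics/{n}1.png",d["pixels"][...,::-1])
E
```

```text
[429.1228187    4.41808247 159.75743074] [-89.79079375   0.39053249   0.38495728] [ 31.27981069  -4.15953263 -35.38406749 113.52731853  -2.80568837
  70.26458025  -2.68401782]
```

View pics/wrist1.png

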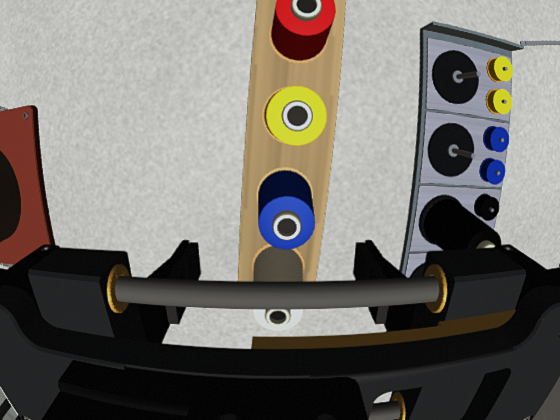

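View pics/side1.png

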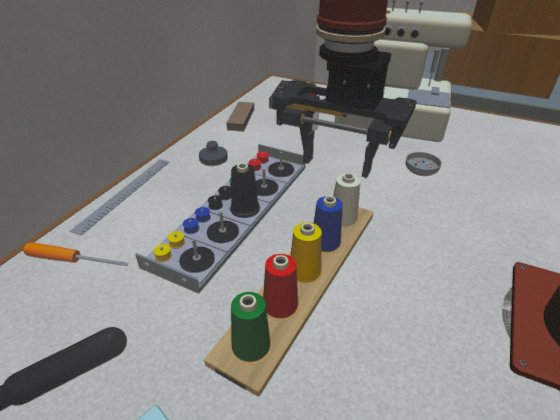

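```bash
cat >> h.py <<'E'
from scipy.spatial.transform import Rotation as Ro
def wray(s,d,uv,z):
    K=d["mtx"];p=np.array([uv[0]-K[0,2],uv[1]-K[1,2]]);rr=np.hypot(*p);th=rr/K[0,0]
    v=np.array([*(p/max(rr,1e-9)*np.sin(th)),np.cos(th)])
    T=d["T_tool_cam"];R=Ro.from_euler("xyz",s["ee_rot"],degrees=True).as_matrix()
    c=R@T[:3,3]+s["eef_pos"];v=R@T[:3,:3]@v;return (c+v*(z-c[2])/v[2])[:2]
E
python3 - <<'E'
from h import *
s,d=pickle.load(open("pics/wrist1.pkl","rb"))
for n,uv in dict(blue=(287,227),yellow=(297,116),red=(306,5),white=(277,316)).items():print(n,wray(s,d,uv,118).round(1))
for n,uv in dict(yp=(456,76),bp=(451,150)).items():print(n,wray(s,d,uv,18).round(1))
s2,d2=pickle.load(open("pics/side1.pkl","rb"));print(proj(d2,s["eef_pos"]))
E
```

```text
blue [436.5  -3.3]
yellow [442.5  79.8]
red [448.4 162.8]
white [429.5 -85.7]
yp [626.4 136.5]
bp [624.4  51.8]
[334.31965425 182.11372194]
```

Call:
arm_command:
  commands:
    - {"x": 0.3, "y": 0, "z": -0.31, "ax": 0, "ay": 0, "az": 0, "jaw": -1}
    - {"x": 0, "y": 0.5, "z": 0, "ax": 0, "ay": 0, "az": 0, "jaw": -1}
    - {"x": 0, "y": 0, "z": 0, "ax": 0, "ay": 0, "az": 0, "jaw": -1}

```text
time_s: 3.62
eef_pos: [437.6, -7.2, 146.6]
ee_rot: [-89.8, 0.4, 0.1]
wrist_force: [0.0, 0.6, -0.6]
width: 86.9
```

Call:
arm_command:
  commands:
    - {"x": -0.04, "y": 0.9, "z": 0.15, "ax": 0, "ay": 0, "az": 0, "jaw": -1}
    - {"x": 0, "y": 0.9, "z": 0, "ax": 0, "ay": 0, "az": 0, "jaw": -1}
    - {"x": 0, "y": 0.9, "z": 0, "ax": 0, "ay": 0, "az": 0, "jaw": -1}
    - {"x": 0, "y": 0.6, "z": 0, "ax": 0, "ay": 0, "az": 0, "jaw": -1}
    - {"x": 0, "y": 0, "z": 0, "ax": 0, "ay": 0, "az": 0, "jaw": -1}

```text
time_s: 4.25
eef_pos: [436.3, -3.8, 61.6]
ee_rot: [-89.8, 0.4, -0.0]
wrist_force: [0.4, -0.3, 0.3]
width: 86.8
```

Well centred; close.

Call:
arm_command:
  commands:
    - {"x": 0, "y": 0.05, "z": 0, "ax": 0, "ay": 0, "az": 0, "jaw": 1}
    - {"x": 0, "y": 0, "z": 0, "ax": 0, "ay": 0, "az": 0, "jaw": 1}
    - {"x": 0, "y": 0, "z": 0, "ax": 0, "ay": 0, "az": 0, "jaw": 1}
    - {"x": 0, "y": 0, "z": 0, "ax": 0, "ay": 0, "az": 0, "jaw": 1}
  grip_force: 20

```text
time_s: 4.75
eef_pos: [437.9, -3.9, 62.4]
ee_rot: [-89.8, 0.2, -0.0]
wrist_force: [0.4, -1.0, 0.3]
width: 54.8
```

Call:
arm_command:
  commands:
    - {"x": 0, "y": 0, "z": 0, "ax": 0, "ay": 0, "az": 0, "jaw": 1}
    - {"x": 0, "y": 0, "z": 0, "ax": 0, "ay": 0, "az": 0, "jaw": 1}

```text
time_s: 5.0
eef_pos: [438.0, -3.8, 62.6]
ee_rot: [-89.8, 0.2, -0.0]
wrist_force: [0.4, -0.3, 0.1]
width: 45.2
```

Call:
arm_command:
  commands:
    - {"x": 0, "y": 0, "z": 0, "ax": 0, "ay": 0, "az": 0, "jaw": 1}
    - {"x": 0, "y": 0, "z": 0, "ax": 0, "ay": 0, "az": 0, "jaw": 1}

```text
time_s: 5.25
eef_pos: [438.0, -3.9, 62.6]
ee_rot: [-89.8, 0.2, -0.0]
wrist_force: [-0.1, -1.2, -0.5]
width: 44.8
```

```bash
cat > snap.py <<'E'
import sys
from station import r
import cv2,pickle
tag=sys.argv[1]
for n in sys.argv[2:]:
    s=r.sense();d=r.snapshot(n);pickle.dump((s,d),open(f"pics/{n}{tag}.pkl","wb"));cv2.imwrite(f"pics/{n}{tag}.png",d["pixels"][...,::-1])
print(s["eef_pos"].round(1),s["ee_rot"].round(1),s["width"],s["wrist_force"].round(1))
E
python3 snap.py 2 side wrist
```

```text
[438.   -3.9  62.6] [-89.8   0.2  -0. ] 45.37763628546117 [-0.6  0.1  0.3]
```

View pics/side2.png

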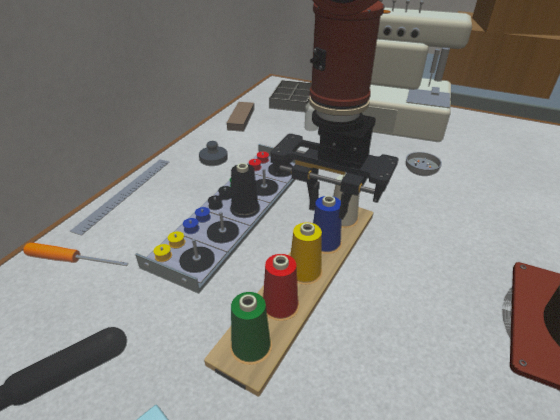

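View pics/wrist2.png

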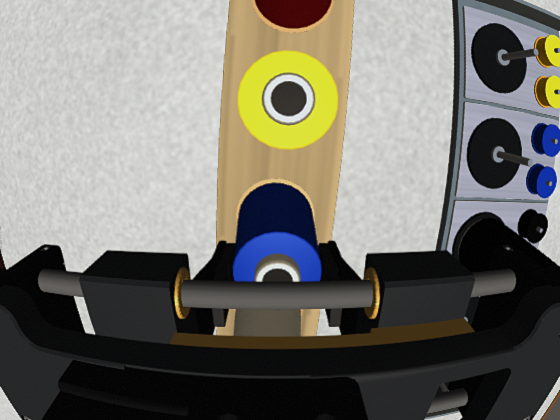

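Call:
arm_command:
  commands:
    - {"x": 0, "y": -0.4, "z": 0, "ax": 0, "ay": 0, "az": 0, "jaw": 1}
    - {"x": 0, "y": -0.9, "z": 0, "ax": 0, "ay": 0, "az": 0, "jaw": 1}
    - {"x": 0, "y": -1, "z": 0, "ax": 0, "ay": 0, "az": 0, "jaw": 1}
    - {"x": 0, "y": -1, "z": 0, "ax": 0, "ay": 0, "az": 0, "jaw": 1}
    - {"x": 0.4, "y": -1, "z": 0, "ax": 0, "ay": 0, "az": 0, "jaw": 1}
    - {"x": 0.8, "y": -0.3, "z": 0, "ax": 0, "ay": 0, "az": 0, "jaw": 1}
    - {"x": 1, "y": 0, "z": 0.2, "ax": 0, "ay": 0, "az": 0, "jaw": 1}
    - {"x": 1, "y": 0, "z": 0.4, "ax": 0, "ay": 0, "az": 0, "jaw": 1}

```text
time_s: 6.35
eef_pos: [519.7, 10.1, 186.5]
ee_rot: [-89.9, -0.0, -0.1]
wrist_force: [0.0, -0.7, -0.2]
width: 45.2
```

```bash
python3 snap.py 3 side wrist
```

```text
[522.2  11.8 186.5] [-89.8  -0.1  -0.1] 45.22225052742271 [-0.   0.5 -0.7]
```

View pics/side3.png

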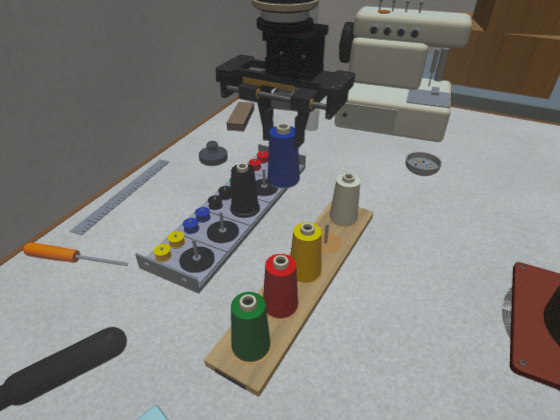

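View pics/wrist3.png

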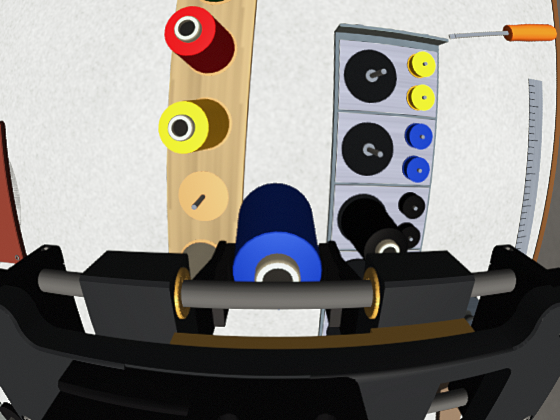

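Call:
arm_command:
  commands:
    - {"x": 1, "y": 0, "z": 0.4, "ax": 0, "ay": 0, "az": 0, "jaw": 1}
    - {"x": 1, "y": 0, "z": 0.4, "ax": 0, "ay": 0, "az": 0, "jaw": 1}
    - {"x": 1, "y": 0.1, "z": 0.4, "ax": 0, "ay": 0, "az": 0, "jaw": 1}
    - {"x": 0.8, "y": 0.4, "z": 0.3, "ax": 0, "ay": 0, "az": 0, "jaw": 1}
    - {"x": 0.2, "y": 0.4, "z": 0.1, "ax": 0, "ay": 0, "az": 0, "jaw": 1}
    - {"x": 0, "y": 0.4, "z": 0, "ax": 0, "ay": 0, "az": 0, "jaw": 1}
    - {"x": 0, "y": 0, "z": 0, "ax": 0, "ay": 0, "az": 0, "jaw": 1}

```text
time_s: 7.32
eef_pos: [619.7, 50.3, 154.7]
ee_rot: [-89.9, 0.1, -0.0]
wrist_force: [-1.0, -0.2, -0.9]
width: 45.2
```

Call:
arm_command:
  commands:
    - {"x": 0.2, "y": 0.4, "z": 0, "ax": 0, "ay": 0, "az": 0, "jaw": 1}
    - {"x": 0, "y": 0.8, "z": 0, "ax": 0, "ay": 0, "az": 0, "jaw": 1}
    - {"x": 0, "y": 0, "z": 0, "ax": 0, "ay": 0, "az": 0, "jaw": 1}

```text
time_s: 7.7
eef_pos: [624.2, 49.2, 123.1]
ee_rot: [-90.0, 0.1, -0.1]
wrist_force: [-0.2, -0.0, -0.4]
width: 45.0
```

```bash
python3 snap.py 4 side
```

```text
[624.2  49.2 123.1] [-90.    0.1  -0.1] 44.98679581567954 [-0.2 -0.  -0.4]
```

View pics/side4.png

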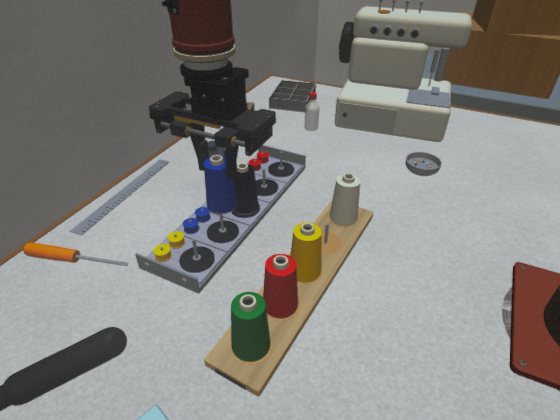

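Call:
arm_command:
  commands:
    - {"x": 0, "y": 0.6, "z": 0.08, "ax": 0, "ay": 0, "az": 0, "jaw": 1}
    - {"x": 0, "y": 0.6, "z": 0, "ax": 0, "ay": 0, "az": 0, "jaw": 1}
    - {"x": 0, "y": 0.6, "z": 0, "ax": 0, "ay": 0, "az": 0, "jaw": 1}
    - {"x": 0, "y": 0.2, "z": 0, "ax": 0, "ay": 0, "az": 0, "jaw": 1}
    - {"x": 0, "y": 0, "z": 0, "ax": 0, "ay": 0, "az": 0, "jaw": 1}

```text
time_s: 8.38
eef_pos: [624.8, 51.7, 70.5]
ee_rot: [-90.0, 0.0, -0.1]
wrist_force: [0.7, 0.1, -0.4]
width: 45.4
```

Call:
arm_command:
  commands:
    - {"x": 0, "y": 0.16, "z": 0, "ax": 0, "ay": 0, "az": 0, "jaw": 1}
    - {"x": 0, "y": 0.12, "z": 0, "ax": 0, "ay": 0, "az": 0, "jaw": 1}
    - {"x": 0, "y": 0, "z": 0, "ax": 0, "ay": 0, "az": 0, "jaw": 1}

```text
time_s: 8.75
eef_pos: [625.5, 51.8, 64.0]
ee_rot: [-90.0, -0.1, -0.1]
wrist_force: [-0.6, -0.5, 0.7]
width: 44.9
```

Call:
arm_command:
  commands:
    - {"x": 0, "y": 0.06, "z": 0, "ax": 0, "ay": 0, "az": 0, "jaw": 1}
    - {"x": 0, "y": 0.06, "z": 0, "ax": 0, "ay": 0, "az": 0, "jaw": 1}

```text
time_s: 9.0
eef_pos: [626.0, 51.8, 62.1]
ee_rot: [-90.0, -0.1, -0.1]
wrist_force: [-3.9, -0.7, 12.0]
width: 45.2
```

Call:
arm_command:
  commands:
    - {"x": -0.03, "y": -0.03, "z": 0, "ax": 0, "ay": 0, "az": 0, "jaw": 0.2}
    - {"x": 0, "y": 0, "z": 0, "ax": 0, "ay": 0, "az": 0, "jaw": -1}
    - {"x": 0, "y": 0, "z": 0, "ax": 0, "ay": 0, "az": 0, "jaw": -1}
    - {"x": 0, "y": 0, "z": 0, "ax": 0, "ay": 0, "az": 0, "jaw": -1}
    - {"x": 0, "y": 0, "z": 0, "ax": 0, "ay": 0, "az": 0, "jaw": -1}

```text
time_s: 9.62
eef_pos: [625.5, 51.9, 63.1]
ee_rot: [-90.0, -0.2, -0.1]
wrist_force: [-1.0, -0.3, -0.3]
width: 77.2
```

Call:
arm_command:
  commands:
    - {"x": 0, "y": -0.4, "z": 0, "ax": 0, "ay": 0, "az": 0, "jaw": -1}
    - {"x": 0, "y": -1, "z": 0, "ax": 0, "ay": 0, "az": 0, "jaw": -1}
    - {"x": 0, "y": -1, "z": 0, "ax": 0, "ay": 0, "az": 0, "jaw": -1}
    - {"x": 0, "y": -1, "z": 0, "ax": 0, "ay": 0, "az": 0, "jaw": -1}
    - {"x": -0.3, "y": -0.5, "z": 0.1, "ax": 0, "ay": 0, "az": 0, "jaw": -1}
    - {"x": -1, "y": 0, "z": 0.15, "ax": 0, "ay": 0, "az": 0, "jaw": -1}
    - {"x": -1, "y": 0, "z": 0.15, "ax": 0, "ay": 0, "az": 0, "jaw": -1}
    - {"x": -1, "y": 0, "z": 0.15, "ax": 0, "ay": 0, "az": 0, "jaw": -1}
    - {"x": -1, "y": 0, "z": 0.15, "ax": 0, "ay": 0, "az": 0, "jaw": -1}

```text
time_s: 10.75
eef_pos: [513.6, 71.2, 165.4]
ee_rot: [-89.9, -0.2, -0.1]
wrist_force: [-0.0, -0.2, -0.2]
width: 86.9
```

```bash
python3 snap.py 5 side top wrist
```

```text
[512.6  71.6 165.7] [-90.   -0.2  -0. ] 86.82175865622747 [-0.3 -1.2  0.1]
```

View pics/side5.png

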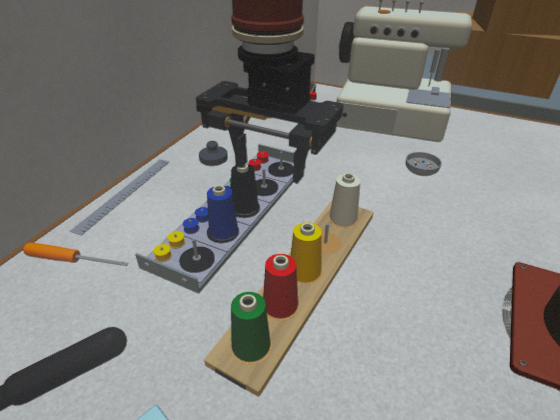

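View pics/wrist5.png

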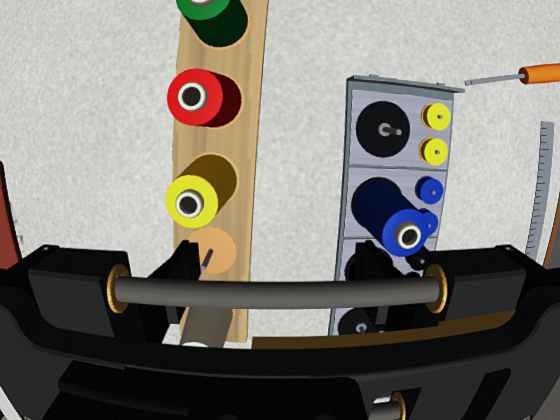

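Call:
arm_command:
  commands:
    - {"x": -1, "y": 0, "z": 0.1, "ax": 0, "ay": 0, "az": 0, "jaw": -1}
    - {"x": -1, "y": 0, "z": 0.1, "ax": 0, "ay": 0, "az": 0, "jaw": -1}
    - {"x": -0.6, "y": 0.3, "z": 0.1, "ax": 0, "ay": 0, "az": 0, "jaw": -1}
    - {"x": 0, "y": 0.3, "z": 0, "ax": 0, "ay": 0, "az": 0, "jaw": -1}
    - {"x": 0, "y": 0, "z": 0, "ax": 0, "ay": 0, "az": 0, "jaw": -1}

```text
time_s: 11.52
eef_pos: [450.5, 78.0, 150.4]
ee_rot: [-89.9, -0.3, -0.1]
wrist_force: [0.5, 0.2, 0.6]
width: 87.0
```

Call:
arm_command:
  commands:
    - {"x": -0.31, "y": 0.5, "z": 0.08, "ax": 0, "ay": 0, "az": 0, "jaw": -1}
    - {"x": 0, "y": 0.9, "z": 0, "ax": 0, "ay": 0, "az": 0, "jaw": -1}
    - {"x": 0, "y": 0.9, "z": 0, "ax": 0, "ay": 0, "az": 0, "jaw": -1}
    - {"x": 0, "y": 0.9, "z": 0, "ax": 0, "ay": 0, "az": 0, "jaw": -1}
    - {"x": 0, "y": 0.35, "z": 0, "ax": 0, "ay": 0, "az": 0, "jaw": -1}
    - {"x": 0, "y": 0, "z": 0, "ax": 0, "ay": 0, "az": 0, "jaw": -1}

```text
time_s: 12.28
eef_pos: [443.1, 81.2, 56.6]
ee_rot: [-89.8, -0.2, -0.1]
wrist_force: [-0.1, 0.9, -0.2]
width: 86.5
```

Call:
arm_command:
  commands:
    - {"x": 0, "y": -0.18, "z": -0.05, "ax": 0, "ay": 0, "az": 0, "jaw": 1}
    - {"x": 0, "y": 0, "z": 0, "ax": 0, "ay": 0, "az": 0, "jaw": 1}
    - {"x": 0, "y": 0, "z": 0, "ax": 0, "ay": 0, "az": 0, "jaw": 1}
    - {"x": 0, "y": 0, "z": 0, "ax": 0, "ay": 0, "az": 0, "jaw": 1}
    - {"x": 0, "y": 0, "z": 0, "ax": 0, "ay": 0, "az": 0, "jaw": 1}
    - {"x": 0, "y": 0, "z": 0, "ax": 0, "ay": 0, "az": 0, "jaw": 1}
    - {"x": 0, "y": 0, "z": 0, "ax": 0, "ay": 0, "az": 0, "jaw": 1}

```text
time_s: 13.15
eef_pos: [444.7, 80.1, 63.6]
ee_rot: [-89.8, -0.5, -0.2]
wrist_force: [1.1, 0.4, 0.9]
width: 45.1
```

Call:
arm_command:
  commands:
    - {"x": 0, "y": -0.4, "z": 0, "ax": 0, "ay": 0, "az": 0, "jaw": 1}
    - {"x": 0, "y": -0.9, "z": 0, "ax": 0, "ay": 0, "az": 0, "jaw": 1}
    - {"x": 0, "y": -1, "z": 0, "ax": 0, "ay": 0, "az": 0, "jaw": 1}
    - {"x": 0, "y": -1, "z": 0, "ax": 0, "ay": 0, "az": 0, "jaw": 1}
    - {"x": 0.6, "y": -0.8, "z": 0, "ax": 0, "ay": 0, "az": 0, "jaw": 1}
    - {"x": 1, "y": 0, "z": 0.1, "ax": 0, "ay": 0, "az": 0, "jaw": 1}
    - {"x": 1, "y": 0, "z": 0.3, "ax": 0, "ay": 0, "az": 0, "jaw": 1}
    - {"x": 1, "y": 0, "z": 0.4, "ax": 0, "ay": 0, "az": 0, "jaw": 1}
    - {"x": 1, "y": 0, "z": 0.4, "ax": 0, "ay": 0, "az": 0, "jaw": 1}
    - {"x": 1, "y": 0, "z": 0.4, "ax": 0, "ay": 0, "az": 0, "jaw": 1}

```text
time_s: 14.4
eef_pos: [587.2, 119.1, 176.9]
ee_rot: [-89.9, -0.6, -0.3]
wrist_force: [-0.8, -0.8, 0.2]
width: 45.0
```

Call:
arm_command:
  commands:
    - {"x": 1, "y": 0.2, "z": 0.3, "ax": 0, "ay": 0, "az": 0.05, "jaw": 1}
    - {"x": 0.35, "y": 0.4, "z": 0.2, "ax": 0, "ay": 0, "az": 0, "jaw": 1}
    - {"x": 0, "y": 0.6, "z": 0, "ax": 0, "ay": 0, "az": 0, "jaw": 1}
    - {"x": 0, "y": 0.6, "z": 0, "ax": 0, "ay": 0, "az": 0, "jaw": 1}
    - {"x": 0, "y": 0, "z": 0, "ax": 0, "ay": 0, "az": 0, "jaw": 1}

```text
time_s: 15.02
eef_pos: [620.8, 131.9, 129.8]
ee_rot: [-89.9, -0.0, -0.2]
wrist_force: [-0.0, 0.2, -1.4]
width: 45.1
```

```bash
python3 snap.py 6 side
```

```text
[620.8 131.9 129.8] [-89.9  -0.   -0.2] 45.09125798775758 [-0.   0.2 -1.4]
```

View pics/side6.png

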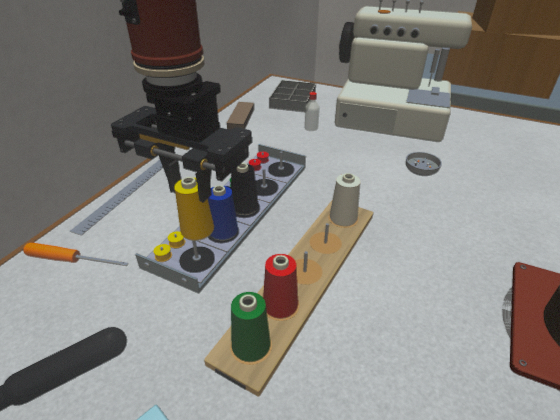

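Call:
arm_command:
  commands:
    - {"x": 0.17, "y": 0.2, "z": 0.14, "ax": 0, "ay": 0, "az": 0, "jaw": 1}
    - {"x": 0, "y": 0.6, "z": 0, "ax": 0, "ay": 0, "az": 0, "jaw": 1}
    - {"x": 0, "y": 0.6, "z": 0, "ax": 0, "ay": 0, "az": 0, "jaw": 1}
    - {"x": 0, "y": 0.6, "z": 0, "ax": 0, "ay": 0, "az": 0, "jaw": 1}
    - {"x": 0, "y": 0.25, "z": 0, "ax": 0, "ay": 0, "az": 0, "jaw": 1}
    - {"x": 0, "y": 0, "z": 0, "ax": 0, "ay": 0, "az": 0, "jaw": 1}

```text
time_s: 15.82
eef_pos: [625.7, 135.5, 70.8]
ee_rot: [-89.9, -0.1, -0.2]
wrist_force: [-0.2, -0.8, -0.4]
width: 45.1
```

Call:
arm_command:
  commands:
    - {"x": 0, "y": 0.12, "z": 0, "ax": 0, "ay": 0, "az": 0, "jaw": 1}
    - {"x": 0, "y": 0.1, "z": 0, "ax": 0, "ay": 0, "az": 0, "jaw": 1}
    - {"x": 0, "y": 0.08, "z": 0, "ax": 0, "ay": 0, "az": 0, "jaw": 1}

```text
time_s: 16.2
eef_pos: [626.5, 135.8, 64.0]
ee_rot: [-89.9, -0.2, -0.3]
wrist_force: [0.3, 0.2, -1.2]
width: 45.2
```

Call:
arm_command:
  commands:
    - {"x": -0.03, "y": 0.05, "z": 0, "ax": 0, "ay": 0, "az": 0, "jaw": 1}
    - {"x": 0, "y": 0.04, "z": 0, "ax": 0, "ay": 0, "az": 0, "jaw": 1}

```text
time_s: 16.45
eef_pos: [626.7, 136.1, 63.4]
ee_rot: [-89.8, -0.4, -0.3]
wrist_force: [-4.1, -0.4, 7.5]
width: 44.9
```

Seated (7.5 N). Release and rise, then head to red.

Call:
arm_command:
  commands:
    - {"x": -0.04, "y": -0.01, "z": 0, "ax": 0, "ay": 0, "az": 0, "jaw": 0.2}
    - {"x": 0, "y": 0, "z": 0, "ax": 0, "ay": 0, "az": 0, "jaw": -1}
    - {"x": 0, "y": 0, "z": 0, "ax": 0, "ay": 0, "az": 0, "jaw": -1}
    - {"x": 0, "y": 0, "z": 0, "ax": 0, "ay": 0, "az": 0, "jaw": -1}
    - {"x": 0, "y": 0, "z": 0, "ax": 0, "ay": 0, "az": 0, "jaw": -1}
    - {"x": 0, "y": -0.4, "z": 0, "ax": 0, "ay": 0, "az": 0, "jaw": -1}
    - {"x": 0, "y": -1, "z": 0, "ax": 0, "ay": 0, "az": 0, "jaw": -1}
    - {"x": 0, "y": -1, "z": 0, "ax": 0, "ay": 0, "az": 0, "jaw": -1}
    - {"x": 0, "y": -1, "z": 0, "ax": 0, "ay": 0, "az": 0, "jaw": -1}
    - {"x": -0.3, "y": -0.5, "z": 0.1, "ax": 0, "ay": 0, "az": 0.04, "jaw": -1}

```text
time_s: 17.7
eef_pos: [617.1, 138.4, 165.6]
ee_rot: [-89.8, 0.0, -0.3]
wrist_force: [0.8, 0.2, -0.4]
width: 87.1
```

Call:
arm_command:
  commands:
    - {"x": -1, "y": 0, "z": 0.15, "ax": 0, "ay": 0, "az": 0, "jaw": -1}
    - {"x": -1, "y": 0, "z": 0.15, "ax": 0, "ay": 0, "az": 0, "jaw": -1}
    - {"x": -1, "y": 0, "z": 0.15, "ax": 0, "ay": 0, "az": 0, "jaw": -1}
    - {"x": -1, "y": 0, "z": 0.15, "ax": 0, "ay": 0, "az": 0, "jaw": -1}
    - {"x": -1, "y": 0, "z": 0.15, "ax": 0, "ay": 0, "az": 0, "jaw": -1}
    - {"x": -1, "y": 0.1, "z": 0.15, "ax": 0, "ay": 0, "az": 0, "jaw": -1}
    - {"x": -0.5, "y": 0.3, "z": 0.05, "ax": 0, "ay": 0, "az": 0, "jaw": -1}
    - {"x": 0, "y": 0.1, "z": 0, "ax": 0, "ay": 0, "az": 0, "jaw": -1}
    - {"x": 0, "y": 0, "z": 0, "ax": 0, "ay": 0, "az": 0, "jaw": -1}

```text
time_s: 18.82
eef_pos: [446.7, 165.0, 153.2]
ee_rot: [-89.9, 0.1, -0.2]
wrist_force: [-0.3, -0.5, -0.2]
width: 87.1
```

```bash
python3 snap.py 7 side wrist
```

```text
[446.8 165.  153.3] [-89.9   0.1  -0.2] 87.13437057142825 [ 0.3  0.  -0.3]
```

View pics/wrist7.png

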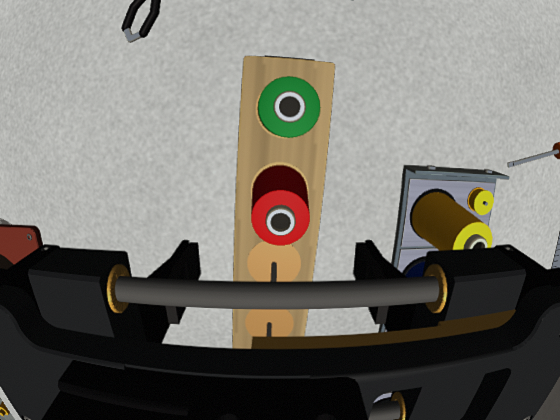

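View pics/side7.png

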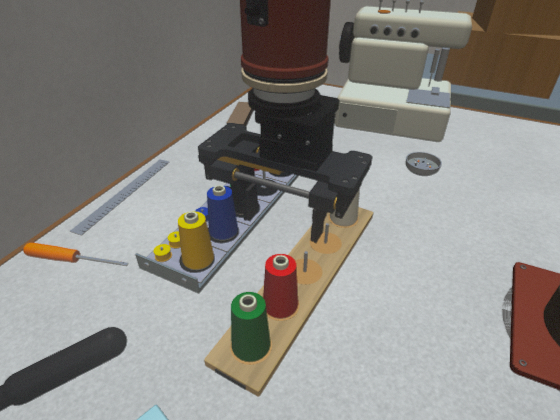

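Call:
arm_command:
  commands:
    - {"x": 0.08, "y": 0.5, "z": -0.06, "ax": 0, "ay": 0, "az": 0, "jaw": -1}
    - {"x": 0, "y": 0.9, "z": 0, "ax": 0, "ay": 0, "az": 0, "jaw": -1}
    - {"x": 0, "y": 0.9, "z": 0, "ax": 0, "ay": 0, "az": 0, "jaw": -1}
    - {"x": 0, "y": 0.9, "z": 0, "ax": 0, "ay": 0, "az": 0, "jaw": -1}
    - {"x": 0, "y": 0.3, "z": 0, "ax": 0, "ay": 0, "az": 0, "jaw": -1}
    - {"x": 0, "y": 0, "z": 0, "ax": 0, "ay": 0, "az": 0, "jaw": -1}

```text
time_s: 19.68
eef_pos: [450.5, 163.1, 60.2]
ee_rot: [-89.7, 0.2, -0.3]
wrist_force: [-0.3, 0.4, 0.0]
width: 87.0
```

```bash
python3 - <<'E'
from h import *
s,d=pickle.load(open("pics/wrist7.pkl","rb"))
for n,uv in dict(red=(281,221),green=(290,106)).items():print(n,wray(s,d,uv,118).round(1))
E
```

```text
red [449.6 164.2]
green [455.9 247.2]
```

Call:
arm_command:
  commands:
    - {"x": -0.04, "y": -0.04, "z": 0.03, "ax": 0, "ay": 0, "az": 0, "jaw": 1}
    - {"x": 0, "y": 0, "z": 0, "ax": 0, "ay": 0, "az": 0, "jaw": 1}
    - {"x": 0, "y": 0, "z": 0, "ax": 0, "ay": 0, "az": 0, "jaw": 1}
    - {"x": 0, "y": 0, "z": 0, "ax": 0, "ay": 0, "az": 0, "jaw": 1}
    - {"x": 0, "y": 0, "z": 0, "ax": 0, "ay": 0, "az": 0, "jaw": 1}
    - {"x": 0, "y": 0, "z": 0, "ax": 0, "ay": 0, "az": 0, "jaw": 1}
    - {"x": 0, "y": 0, "z": 0, "ax": 0, "ay": 0, "az": 0, "jaw": 1}

```text
time_s: 20.55
eef_pos: [451.0, 164.3, 63.4]
ee_rot: [-89.7, -0.0, -0.3]
wrist_force: [0.8, 0.8, -0.2]
width: 45.0
```

Call:
arm_command:
  commands:
    - {"x": 0, "y": -0.4, "z": 0, "ax": 0, "ay": 0, "az": 0, "jaw": 1}
    - {"x": 0, "y": -0.9, "z": 0, "ax": 0, "ay": 0, "az": 0, "jaw": 1}
    - {"x": 0, "y": -1, "z": 0, "ax": 0, "ay": 0, "az": 0, "jaw": 1}
    - {"x": 0, "y": -1, "z": 0, "ax": 0, "ay": 0, "az": 0, "jaw": 1}
    - {"x": 0, "y": -1, "z": 0, "ax": 0, "ay": 0, "az": 0, "jaw": 1}
    - {"x": 0.5, "y": -0.7, "z": -0.4, "ax": 0, "ay": 0, "az": 0, "jaw": 1}
    - {"x": 0.5, "y": 0, "z": -1, "ax": 0, "ay": 0, "az": 0, "jaw": 1}
    - {"x": 0.5, "y": 0, "z": -1, "ax": 0, "ay": 0, "az": 0, "jaw": 1}

```text
time_s: 21.55
eef_pos: [488.1, 105.1, 197.1]
ee_rot: [-89.7, -0.2, 0.1]
wrist_force: [0.6, 0.7, -1.4]
width: 45.1
```

Call:
arm_command:
  commands:
    - {"x": 0.45, "y": 0, "z": -1, "ax": 0, "ay": 0, "az": 0, "jaw": 1}
    - {"x": 0.45, "y": 0, "z": -1, "ax": 0, "ay": 0, "az": 0, "jaw": 1}
    - {"x": 0.45, "y": 0, "z": -1, "ax": 0, "ay": 0, "az": 0, "jaw": 1}
    - {"x": 0.45, "y": 0, "z": -1, "ax": 0, "ay": 0, "az": 0, "jaw": 1}
    - {"x": 0.45, "y": 0, "z": -1, "ax": 0, "ay": 0, "az": 0, "jaw": 1}
    - {"x": 0.45, "y": 0, "z": -1, "ax": 0, "ay": 0, "az": 0, "jaw": 1}
    - {"x": 0.45, "y": 0, "z": -1, "ax": 0, "ay": 0, "az": 0, "jaw": 1}
    - {"x": 0.45, "y": 0, "z": -1, "ax": 0, "ay": 0, "az": 0, "jaw": 1}
    - {"x": 0.45, "y": 0, "z": -1, "ax": 0, "ay": 0, "az": 0, "jaw": 1}

```text
time_s: 22.68
eef_pos: [594.1, -128.8, 201.0]
ee_rot: [-89.7, -0.4, 0.2]
wrist_force: [0.1, 0.8, -1.6]
width: 45.0
```

Call:
arm_command:
  commands:
    - {"x": 0.45, "y": 0, "z": -1, "ax": 0, "ay": 0, "az": 0.04, "jaw": 1}
    - {"x": 0.45, "y": 0.2, "z": -1, "ax": 0, "ay": 0, "az": 0, "jaw": 1}
    - {"x": 0.2, "y": 0.6, "z": -0.5, "ax": 0, "ay": 0, "az": 0, "jaw": 1}
    - {"x": 0, "y": 0.8, "z": -0.1, "ax": 0, "ay": 0, "az": 0, "jaw": 1}
    - {"x": 0, "y": 0.8, "z": 0, "ax": 0, "ay": 0, "az": 0, "jaw": 1}
    - {"x": 0, "y": 0.2, "z": 0, "ax": 0, "ay": 0, "az": 0, "jaw": 1}
    - {"x": 0, "y": 0, "z": 0, "ax": 0, "ay": 0, "az": 0, "jaw": 1}

```text
time_s: 23.55
eef_pos: [622.0, -197.6, 128.8]
ee_rot: [-89.5, 0.2, 0.1]
wrist_force: [0.5, 0.2, -0.6]
width: 45.1
```

```bash
python3 snap.py 8 side wrist
```

```text
[ 622.1 -197.6  129.1] [-89.5   0.2   0.1] 45.18594225808482 [ 0.2 -0.2 -1.5]
```

View pics/side8.png

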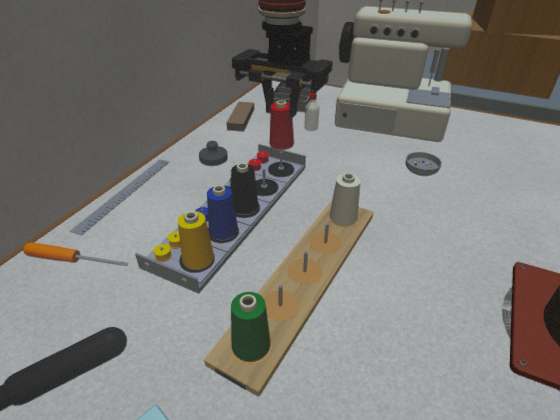

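View pics/wrist8.png

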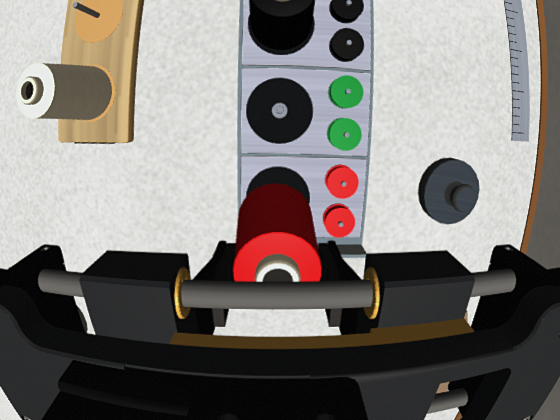

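Call:
arm_command:
  commands:
    - {"x": 0, "y": 0.2, "z": -0.08, "ax": 0, "ay": 0, "az": 0, "jaw": 1}
    - {"x": 0, "y": 0.6, "z": 0, "ax": 0, "ay": 0, "az": 0, "jaw": 1}
    - {"x": 0, "y": 0.6, "z": 0, "ax": 0, "ay": 0, "az": 0, "jaw": 1}
    - {"x": 0, "y": 0.6, "z": 0, "ax": 0, "ay": 0, "az": 0, "jaw": 1}
    - {"x": 0, "y": 0.25, "z": 0, "ax": 0, "ay": 0, "az": 0, "jaw": 1}
    - {"x": 0, "y": 0, "z": 0, "ax": 0, "ay": 0, "az": 0, "jaw": 1}

```text
time_s: 24.4
eef_pos: [622.4, -199.4, 69.7]
ee_rot: [-89.6, 0.1, 0.1]
wrist_force: [-0.3, 0.3, -0.5]
width: 44.9
```

```bash
python3 - <<'E'
from h import *
s,d=pickle.load(open("pics/wrist8.pkl","rb"))
print(wray(s,d,(280,110),18).round(1),wray(s,d,(280,110),63).round(1))
E
```

```text
[ 624.4 -116.7] [ 624.1 -117.5]
```

Call:
arm_command:
  commands:
    - {"x": 0, "y": 0.12, "z": 0, "ax": 0, "ay": 0, "az": 0, "jaw": 1}
    - {"x": 0, "y": 0.1, "z": 0, "ax": 0, "ay": 0, "az": 0, "jaw": 1}
    - {"x": 0, "y": 0.06, "z": 0, "ax": 0, "ay": 0, "az": 0, "jaw": 1}

```text
time_s: 24.78
eef_pos: [623.3, -199.5, 63.4]
ee_rot: [-89.6, 0.0, 0.1]
wrist_force: [-1.9, 0.2, 2.2]
width: 45.2
```

Call:
arm_command:
  commands:
    - {"x": -0.02, "y": 0.05, "z": 0, "ax": 0, "ay": 0, "az": 0, "jaw": 1}

```text
time_s: 24.9
eef_pos: [623.2, -199.6, 63.1]
ee_rot: [-89.6, -0.0, 0.1]
wrist_force: [-1.6, 0.2, 8.8]
width: 45.0
```

Seated. Release, rise, return to green (455.9, 247).

Call:
arm_command:
  commands:
    - {"x": -0.02, "y": -0.02, "z": 0, "ax": 0, "ay": 0, "az": 0, "jaw": 0.2}
    - {"x": 0, "y": 0, "z": 0, "ax": 0, "ay": 0, "az": 0, "jaw": -1}
    - {"x": 0, "y": 0, "z": 0, "ax": 0, "ay": 0, "az": 0, "jaw": -1}
    - {"x": 0, "y": 0, "z": 0, "ax": 0, "ay": 0, "az": 0, "jaw": -1}
    - {"x": 0, "y": 0, "z": 0, "ax": 0, "ay": 0, "az": 0, "jaw": -1}
    - {"x": 0, "y": -0.4, "z": 0, "ax": 0, "ay": 0, "az": 0, "jaw": -1}
    - {"x": 0, "y": -1, "z": 0, "ax": 0, "ay": 0, "az": 0, "jaw": -1}
    - {"x": 0, "y": -1, "z": 0, "ax": 0, "ay": 0, "az": 0, "jaw": -1}
    - {"x": 0, "y": -1, "z": 0, "ax": 0, "ay": 0, "az": 0, "jaw": -1}
    - {"x": -0.2, "y": -1, "z": 0.2, "ax": 0, "ay": 0, "az": 0.03, "jaw": -1}

```text
time_s: 26.15
eef_pos: [616.9, -195.4, 177.8]
ee_rot: [-89.6, 0.3, 0.1]
wrist_force: [0.6, 0.3, -0.6]
width: 86.8
```

```bash
python3 snap.py 9 side
```

```text
[ 616.9 -195.4  177.8] [-89.6   0.3   0.1] 86.83582148777874 [ 0.6  0.3 -0.6]
```

View pics/side9.png

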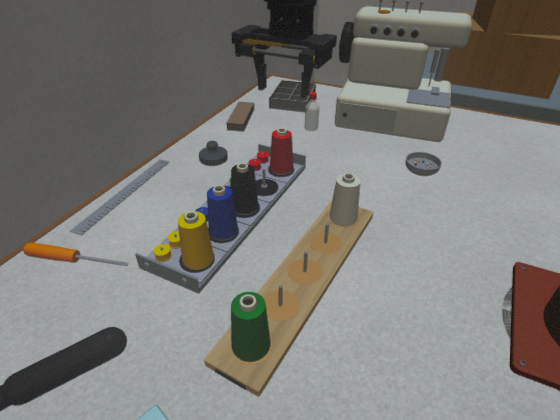

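Call:
arm_command:
  commands:
    - {"x": -0.36, "y": 0, "z": 1, "ax": 0, "ay": 0, "az": 0, "jaw": -1}
    - {"x": -0.36, "y": 0, "z": 1, "ax": 0, "ay": 0, "az": 0, "jaw": -1}
    - {"x": -0.36, "y": 0, "z": 1, "ax": 0, "ay": 0, "az": 0, "jaw": -1}
    - {"x": -0.36, "y": 0, "z": 1, "ax": 0, "ay": 0, "az": 0, "jaw": -1}
    - {"x": -0.36, "y": 0, "z": 1, "ax": 0, "ay": 0, "az": 0, "jaw": -1}
    - {"x": -0.36, "y": 0, "z": 1, "ax": 0, "ay": 0, "az": 0, "jaw": -1}
    - {"x": -0.36, "y": 0, "z": 1, "ax": 0, "ay": 0, "az": 0, "jaw": -1}
    - {"x": -0.36, "y": 0, "z": 1, "ax": 0, "ay": 0, "az": 0, "jaw": -1}
    - {"x": -0.36, "y": 0, "z": 1, "ax": 0, "ay": 0, "az": 0, "jaw": -1}
    - {"x": -0.36, "y": 0, "z": 1, "ax": 0, "ay": 0, "az": 0, "jaw": -1}

```text
time_s: 27.45
eef_pos: [518.0, 73.2, 182.9]
ee_rot: [-89.7, 0.1, 0.5]
wrist_force: [0.9, -0.1, 0.1]
width: 87.2
```

Call:
arm_command:
  commands:
    - {"x": -0.35, "y": 0, "z": 1, "ax": 0, "ay": 0.05, "az": 0, "jaw": -1}
    - {"x": -0.35, "y": 0, "z": 1, "ax": 0, "ay": 0, "az": 0, "jaw": -1}
    - {"x": -0.35, "y": 0, "z": 1, "ax": 0, "ay": 0, "az": 0, "jaw": -1}
    - {"x": -0.35, "y": 0, "z": 1, "ax": 0, "ay": 0, "az": 0, "jaw": -1}
    - {"x": -0.35, "y": 0.2, "z": 1, "ax": 0, "ay": 0, "az": 0, "jaw": -1}
    - {"x": -0.3, "y": 0.3, "z": 1, "ax": 0, "ay": 0, "az": 0, "jaw": -1}
    - {"x": -0.2, "y": 0.3, "z": 0.4, "ax": 0, "ay": 0, "az": 0, "jaw": -1}
    - {"x": 0, "y": 0.2, "z": 0, "ax": 0, "ay": 0, "az": 0, "jaw": -1}
    - {"x": 0, "y": 0, "z": 0, "ax": 0, "ay": 0, "az": 0, "jaw": -1}

```text
time_s: 28.58
eef_pos: [449.5, 244.6, 155.7]
ee_rot: [-90.0, 0.2, 0.5]
wrist_force: [0.4, 0.1, 0.2]
width: 87.7
```

Call:
arm_command:
  commands:
    - {"x": 0.25, "y": 0.5, "z": 0.1, "ax": 0, "ay": 0, "az": 0, "jaw": -1}
    - {"x": 0, "y": 0.9, "z": 0, "ax": 0, "ay": 0, "az": 0, "jaw": -1}
    - {"x": 0, "y": 0.9, "z": 0, "ax": 0, "ay": 0, "az": 0, "jaw": -1}
    - {"x": 0, "y": 0.9, "z": 0, "ax": 0, "ay": 0, "az": 0, "jaw": -1}
    - {"x": 0, "y": 0.3, "z": 0, "ax": 0, "ay": 0, "az": 0, "jaw": -1}
    - {"x": 0, "y": 0, "z": 0, "ax": 0, "ay": 0, "az": 0, "jaw": -1}

```text
time_s: 29.32
eef_pos: [459.8, 243.1, 63.1]
ee_rot: [-90.0, 0.2, 0.0]
wrist_force: [0.4, 0.6, 0.3]
width: 87.5
```

Call:
arm_command:
  commands:
    - {"x": -0.16, "y": 0.06, "z": 0.16, "ax": 0, "ay": 0, "az": 0, "jaw": -1}
    - {"x": 0, "y": 0, "z": 0, "ax": 0, "ay": 0, "az": 0, "jaw": -1}

```text
time_s: 29.58
eef_pos: [456.4, 247.8, 62.8]
ee_rot: [-90.0, 0.1, 0.0]
wrist_force: [0.7, 0.1, 0.4]
width: 86.8
```

Call:
arm_command:
  commands:
    - {"x": -0.02, "y": 0.04, "z": -0.02, "ax": 0, "ay": 0, "az": 0, "jaw": 1}
    - {"x": 0, "y": 0, "z": 0, "ax": 0, "ay": 0, "az": 0, "jaw": 1}
    - {"x": 0, "y": 0, "z": 0, "ax": 0, "ay": 0, "az": 0, "jaw": 1}
    - {"x": 0, "y": 0, "z": 0, "ax": 0, "ay": 0, "az": 0, "jaw": 1}
    - {"x": 0, "y": 0, "z": 0, "ax": 0, "ay": 0, "az": 0, "jaw": 1}
    - {"x": 0, "y": 0, "z": 0, "ax": 0, "ay": 0, "az": 0, "jaw": 1}
    - {"x": 0, "y": 0, "z": 0, "ax": 0, "ay": 0, "az": 0, "jaw": 1}

```text
time_s: 30.45
eef_pos: [456.6, 247.5, 62.8]
ee_rot: [-90.0, -0.0, 0.0]
wrist_force: [-1.4, 0.4, 0.7]
width: 45.2
```

Call:
arm_command:
  commands:
    - {"x": 0, "y": -0.4, "z": 0, "ax": 0, "ay": 0, "az": 0, "jaw": 1}
    - {"x": 0, "y": -0.9, "z": 0, "ax": 0, "ay": 0, "az": 0, "jaw": 1}
    - {"x": 0, "y": -1, "z": 0, "ax": 0, "ay": 0, "az": 0, "jaw": 1}
    - {"x": 0, "y": -1, "z": 0, "ax": 0, "ay": 0, "az": 0, "jaw": 1}
    - {"x": 0, "y": -1, "z": 0, "ax": 0, "ay": 0, "az": 0, "jaw": 1}
    - {"x": 0.5, "y": -0.7, "z": -0.4, "ax": 0, "ay": 0, "az": 0, "jaw": 1}
    - {"x": 0.5, "y": 0, "z": -1, "ax": 0, "ay": 0, "az": 0, "jaw": 1}
    - {"x": 0.5, "y": 0, "z": -1, "ax": 0, "ay": 0, "az": 0, "jaw": 1}

```text
time_s: 31.45
eef_pos: [493.8, 189.2, 196.7]
ee_rot: [-89.9, -0.2, 0.4]
wrist_force: [0.4, 0.3, -1.2]
width: 44.9
```

Call:
arm_command:
  commands:
    - {"x": 0.44, "y": 0, "z": -1, "ax": 0, "ay": 0.04, "az": 0, "jaw": 1}
    - {"x": 0.44, "y": 0, "z": -1, "ax": 0, "ay": 0, "az": 0, "jaw": 1}
    - {"x": 0.44, "y": 0, "z": -1, "ax": 0, "ay": 0, "az": 0, "jaw": 1}
    - {"x": 0.44, "y": 0, "z": -1, "ax": 0, "ay": 0, "az": 0, "jaw": 1}
    - {"x": 0.44, "y": 0, "z": -1, "ax": 0, "ay": 0, "az": 0, "jaw": 1}
    - {"x": 0.44, "y": 0, "z": -1, "ax": 0, "ay": 0, "az": 0, "jaw": 1}
    - {"x": 0.44, "y": 0, "z": -1, "ax": 0, "ay": 0, "az": 0, "jaw": 1}
    - {"x": 0.44, "y": 0, "z": -1, "ax": 0, "ay": 0, "az": 0, "jaw": 1}
    - {"x": 0.44, "y": 0, "z": -1, "ax": 0, "ay": 0, "az": 0, "jaw": 1}

```text
time_s: 32.58
eef_pos: [596.2, -42.0, 203.3]
ee_rot: [-89.8, -0.4, 0.2]
wrist_force: [0.2, 0.4, -1.4]
width: 45.3
```

Call:
arm_command:
  commands:
    - {"x": 0.4, "y": 0, "z": -1, "ax": 0, "ay": 0, "az": 0.04, "jaw": 1}
    - {"x": 0.4, "y": 0, "z": -1, "ax": 0, "ay": 0, "az": 0, "jaw": 1}
    - {"x": 0.2, "y": 0.2, "z": -0.7, "ax": 0, "ay": 0, "az": 0, "jaw": 1}
    - {"x": 0, "y": 0.6, "z": -0.1, "ax": 0, "ay": 0, "az": 0, "jaw": 1}
    - {"x": 0, "y": 0.2, "z": 0, "ax": 0, "ay": 0, "az": 0, "jaw": 1}
    - {"x": 0, "y": 0, "z": 0, "ax": 0, "ay": 0, "az": 0, "jaw": 1}

```text
time_s: 33.33
eef_pos: [622.3, -115.8, 176.1]
ee_rot: [-89.8, 0.0, 0.1]
wrist_force: [-0.7, -0.4, -1.3]
width: 45.3
```

```bash
python3 snap.py 10 side wrist
```

```text
[ 622.4 -115.6  176.4] [-89.8  -0.    0.2] 45.34257249233817 [-0.5 -0.1 -0.3]
```

View pics/side10.png

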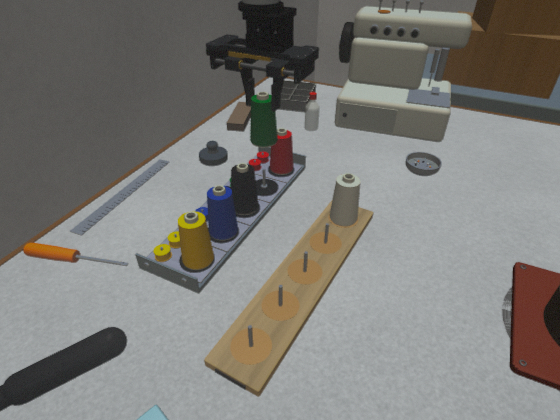

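View pics/wrist10.png

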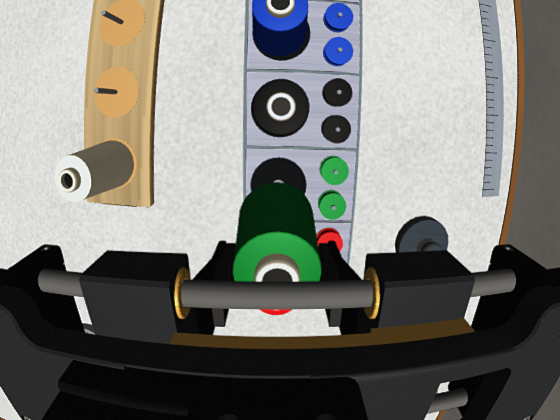

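Call:
arm_command:
  commands:
    - {"x": 0.02, "y": 0.5, "z": -0.05, "ax": 0, "ay": 0, "az": 0, "jaw": 1}
    - {"x": 0, "y": 0.9, "z": 0, "ax": 0, "ay": 0, "az": 0, "jaw": 1}
    - {"x": 0, "y": 0.6, "z": 0, "ax": 0, "ay": 0, "az": 0, "jaw": 1}
    - {"x": 0, "y": 0, "z": 0, "ax": 0, "ay": 0, "az": 0, "jaw": 1}

```text
time_s: 33.92
eef_pos: [623.5, -115.7, 124.9]
ee_rot: [-89.8, -0.1, 0.3]
wrist_force: [-1.0, -0.6, -0.4]
width: 44.9
```

Call:
arm_command:
  commands:
    - {"x": 0, "y": 0.3, "z": -0.04, "ax": 0, "ay": 0, "az": 0, "jaw": 1}
    - {"x": 0, "y": 0.6, "z": 0, "ax": 0, "ay": 0, "az": 0, "jaw": 1}
    - {"x": 0, "y": 0.6, "z": 0, "ax": 0, "ay": 0, "az": 0, "jaw": 1}
    - {"x": 0, "y": 0.5, "z": 0, "ax": 0, "ay": 0, "az": 0, "jaw": 1}
    - {"x": 0, "y": 0.1, "z": 0, "ax": 0, "ay": 0, "az": 0, "jaw": 1}
    - {"x": 0, "y": 0, "z": 0, "ax": 0, "ay": 0, "az": 0, "jaw": 1}

```text
time_s: 34.67
eef_pos: [624.2, -116.6, 69.5]
ee_rot: [-89.8, -0.2, 0.2]
wrist_force: [-0.3, -0.4, -0.8]
width: 45.4
```

Call:
arm_command:
  commands:
    - {"x": 0, "y": 0.12, "z": 0, "ax": 0, "ay": 0, "az": 0, "jaw": 1}
    - {"x": 0, "y": 0.1, "z": 0, "ax": 0, "ay": 0, "az": 0, "jaw": 1}
    - {"x": -0.02, "y": 0.07, "z": 0, "ax": 0, "ay": 0, "az": 0, "jaw": 1}

```text
time_s: 35.05
eef_pos: [624.4, -116.7, 62.9]
ee_rot: [-89.8, -0.3, 0.2]
wrist_force: [0.5, 0.0, -1.3]
width: 44.6
```

Call:
arm_command:
  commands:
    - {"x": -0.02, "y": 0.05, "z": 0, "ax": 0, "ay": 0, "az": 0, "jaw": 1}
    - {"x": -0.01, "y": 0.04, "z": 0, "ax": 0, "ay": 0, "az": 0, "jaw": 1}

```text
time_s: 35.3
eef_pos: [624.7, -116.6, 62.5]
ee_rot: [-89.9, -0.4, 0.3]
wrist_force: [-2.1, -0.0, 7.6]
width: 45.2
```

Seated; release and retreat clear.

Call:
arm_command:
  commands:
    - {"x": -0.02, "y": -0.02, "z": 0, "ax": 0, "ay": 0, "az": 0, "jaw": 0.2}
    - {"x": 0, "y": 0, "z": 0, "ax": 0, "ay": 0, "az": 0, "jaw": -1}
    - {"x": 0, "y": 0, "z": 0, "ax": 0, "ay": 0, "az": 0, "jaw": -1}
    - {"x": 0, "y": 0, "z": 0, "ax": 0, "ay": 0, "az": 0, "jaw": -1}
    - {"x": 0, "y": 0, "z": 0, "ax": 0, "ay": 0, "az": 0, "jaw": -1}
    - {"x": 0, "y": -0.4, "z": 0, "ax": 0, "ay": 0, "az": 0, "jaw": -1}
    - {"x": 0, "y": -1, "z": 0, "ax": 0, "ay": 0, "az": 0, "jaw": -1}
    - {"x": 0, "y": -1, "z": 0, "ax": 0, "ay": 0, "az": 0, "jaw": -1}
    - {"x": 0, "y": -1, "z": 0, "ax": 0, "ay": 0, "az": 0, "jaw": -1}
    - {"x": 0, "y": -1, "z": 0, "ax": 0, "ay": 0, "az": 0, "jaw": -1}

```text
time_s: 36.55
eef_pos: [622.5, -116.6, 177.1]
ee_rot: [-89.8, -0.3, 0.3]
wrist_force: [-0.8, -0.1, -0.7]
width: 87.4
```

Call:
arm_command:
  commands:
    - {"x": 0, "y": 0, "z": -1, "ax": 0, "ay": 0, "az": 0, "jaw": -1}
    - {"x": -0.5, "y": 0, "z": -1, "ax": 0, "ay": 0, "az": 0, "jaw": -1}
    - {"x": -0.5, "y": 0, "z": -1, "ax": 0, "ay": 0, "az": 0, "jaw": -1}
    - {"x": -0.5, "y": 0, "z": -1, "ax": 0, "ay": 0, "az": 0, "jaw": -1}
    - {"x": -0.5, "y": 0, "z": -1, "ax": 0, "ay": 0, "az": 0, "jaw": -1}
    - {"x": -0.5, "y": 0, "z": -1, "ax": 0, "ay": 0, "az": 0, "jaw": -1}
    - {"x": -0.5, "y": 0, "z": -1, "ax": 0, "ay": 0, "az": 0, "jaw": -1}
    - {"x": 0, "y": 0, "z": 0, "ax": 0, "ay": 0, "az": 0, "jaw": -1}

```text
time_s: 37.55
eef_pos: [549.2, -296.5, 185.7]
ee_rot: [-90.0, -0.9, 0.4]
wrist_force: [0.1, 0.1, 1.1]
width: 86.9
```

```bash
python3 snap.py 11 side top
```

```text
[ 550.2 -294.7  185.9] [-89.9  -0.9   0.5] 87.02534977153668 [ 0.5  0.2 -0.5]
```

View pics/side11.png

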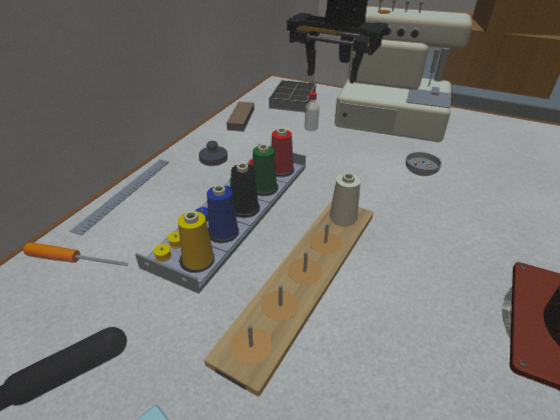

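View pics/top11.png

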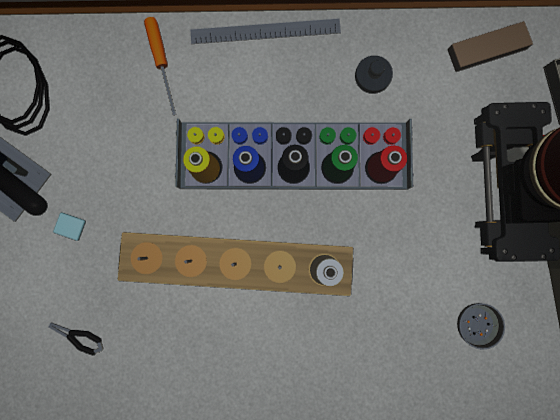

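```bash
python3 - <<'E'
from h import *
_,d=pickle.load(open("pics/top11.pkl","rb"));_,s=pickle.load(open("pics/side11.pkl","rb"))
for n,a,b in[("yellow",(196,159),(191,216)),("blue",(246,158),(219,189.5)),("black",(295,156.5),(242,167.5)),("green",(345,156.5),(263,148)),("red",(395,157),(282,131.5))]:
    A=[];B=[]
    for dd,uv in((d,a),(s,b)):
        P=dd["mtx"]@dd["extrinsics"][:3]
        for i in(0,1):
            q=uv[i]*P[2]-P[i];A.append(q[:3]);B.append(-q[3])
    print(n,np.linalg.lstsq(np.array(A),np.array(B),rcond=None)[0].round(1))
from station import r
r.hand_in()
E
```

```text
yellow [623.7 135.3 114.5]
blue [624.4  50.6 113.6]
black [625.7 -32.7 112.6]
green [ 624.4 -117.4  113.1]
red [ 621.8 -202.2  113. ]
the job is handed in; nothing more can be done
```

The four cones are on the rack in bobbin order: yellow, blue, black (untouched), green, red. The white cone is still on the board, and I handed the job in at about 38 s.

- **Seating:** I lowered each cone until the wrist felt the pad, at about 8 to 12 N, and then let go.
- **Last pictures:** The top and side views show every cone upright beside its own two bobbins. Measured noses are within about 2 mm of the pin positions.
- **Height check:** All five noses read 112.6 to 114.5 mm, below the nominal 118 mm. The untouched black cone reads the same, so I take this as an offset in my pixel readings; the moved cones sit at its level.
- **Finger opening:** It read about 45 mm when gripping, where I expected about 48 mm. No cone slipped.

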